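# Strongroom key from behind another on the archive's key stands

## Task

On the archive table stand three key stands, one of them with two keys on its hook, one with a single key and one empty. The key with the round fob is wanted, but it hangs behind the key with the square fob: hang the square-fob key on the empty hook, then take the round-fob key off and set it down upright in the shallow plywood tray.

Things in the scene. Friction and masses are not known exactly. Their poses are not given: they have to be found in the camera images.
- square_key_center (a point): Front key: light wood block fob 30 (x) x 36 (y) x 40 mm tall, topped by a closed steel strap loop: flat uprights 40 mm apart over their outer faces (y), 12 mm wide (x), good to grip 66 mm above the underside; opening 30 mm wide, 40 to 84 mm up; top at 89. Point: on its axis, 45 mm above the underside; z up, -x along its hook to the free tip. Starts about 81 mm out from the post. 120 g
- round_key_center (a point): Rear key, the wanted one: round light wood fob, diameter 36 mm, 40 mm tall, with the same loop as the square one (uprights 40 mm over the outer faces along y, opening 40 to 84 mm above the underside, top at 89). Point: on its axis, 45 mm above the underside; z up, -x along its hook to the free tip. Starts about 35 mm out from the post, 46 behind the other. 120 g
- spare_hook (a point): Empty hook; all three are alike and fixed: base 115 x 80 x 12 mm, post 12 mm thick, level prong 8 mm thick at the post's top, 105 mm long from the post axis, then bent up 45 degrees for 12 mm along and 12 mm up (the hung loop must rise over 12 mm). Point: on top of the level part, 134 mm above the table, 58 mm out from the post axis; -x to the free tip (63 mm off), z up
- tray_in (a point): Shallow open plywood tray, 160 (x) x 130 (y) x 22 mm high, walls and floor 5 mm thick, fixed on the table. Point: centre of its inner floor, 5 mm above the table; z up
Things that resemble listed ones, but are neither listed nor needed, are in the scene too. Leave any purple or turquoise look-alike of the part that bears round_key_center alone.

How it is judged (in metres and radians):
On the way:
1. the square-fob key hangs on the empty hook, released (x of square_key_center in the frame of spare_hook between -0.055 and 0.05 m and y of square_key_center in the frame of spare_hook between -0.018 and 0.018 m and z of square_key_center in the frame of spare_hook between -0.055 and -0.025 m and angle between square_key_center's own z axis and vertical below 0.45 rad and linear speed of square_key below 0.03 m/s and contact force between square_key and the fingers below 0.1 N), for 0.2 s.
At the end, for the whole second after the job is handed in: The square-fob key hangs by its loop from the formerly empty hook, on the prong between post and tip, and the round-fob key stands upright (within about 10 degrees) on the floor of the tray, both at rest (x of square_key_center in the frame of spare_hook between -0.055 and 0.05 m and y of square_key_center in the frame of spare_hook between -0.018 and 0.018 m and z of square_key_center in the frame of spare_hook between -0.055 and -0.025 m and angle between square_key_center's own z axis and vertical below 0.45 rad and linear speed of each of square_key, round_key below 0.03 m/s and x of round_key_center in the frame of tray_in between -0.062 and 0.062 m and y of round_key_center in the frame of tray_in between -0.047 and 0.047 m and z of round_key_center in the frame of tray_in between 0.035 and 0.055 m and angle between round_key_center's own z axis and vertical below 0.17 rad); the robot touches nothing.
It also fails if it takes over 69 s, if anything falls off the work surface, if the arm or the gripper's body presses on something with over 40 N, if the wrist force passes 120 N, or if a joint passes its speed limit or range.

## Robot

A 7-joint arm with a two-finger parallel gripper is mounted at the origin on the work surface. World frame = base frame: x ahead of the robot, y to its left, z up, the work surface at z = 0. Lengths are in mm, angles in rad, forces in N, time in s.
With the tool pointing down it reaches from about 425 to 925 mm from the base axis. Payload 6.8 kg.
Tool frame: the origin (TCP) lies at the very end of the fingers, on their centre line; the grasp point (between the pads) lies 19 mm behind it; x points along the fingers, y is the direction in which the jaws open and shut, and the axes are right-handed (so a half turn about x gives the same grasp; the last joint's range is limited). The gripper opens to 85 mm and grips with 20 to 120 N. Pads are 22 mm wide; open, the fingers measure 114 mm over their backs; the gripper's body (76 mm by 85 mm) begins 54 mm behind the grasp point. The pads swing forward as they close: fully open they stand 13 mm farther back than shut.
Start: joints at [-1.448, 0.477, 0.022, 1.555, -0.011, 1.109, -0.083], TCP at [154.405, 657.12, 205.108] pointing down, gripper open.
Joint ranges: [-2.96, 2.96], [-0.34, 2.1], [-1.41, 1.46], [0.24, 2.44], [-1.37, 4.51], [0.17, 1.92], [-2.96, 2.96]. Speed limits (rad/s): [2.39, 2.39, 3.14, 3.14, 3.14, 3.14, 3.14].

## Interface

Orientations are given as a unit quaternion [x, y, z, w].
In Python, from rig import * gives the robot as it stands.
- The arm moves only by the tool jog_arm, never from a script. Its arguments are lists of equal length, an entry for each row: "travel": the shift along the world's x, y, z in mm, a list of three; "spin": the turn about the world's z in degrees; "fingers": the gripper's target within -1 to 1 (fully open at 1, half-way at 0, shut at -1). In form: {"travel": [[tx, ty, tz], ...], "spin": [spin, ...], "fingers": [fingers, ...]}. A call has 1 to 12 rows; each row is the pose to reach, as a shift and turn from the pose commanded when the call began; what a row does not reach only later rows make up. A row lasts 1/10 s, in which the tool goes at most 50 mm and 8.59 degrees, less where a joint would pass 70% of its speed; a pose out of reach is approached as far as the arm can. A call with a gripper value outside its range is refused whole. The fingers move at their own pace and stop on an object; "squeeze" is the grip in N (left out, the last holds). Time passes only in rows, so rows that repeat a pose let the fingers close. It gives the time, the measured TCP pose, the force and the opening at its end, in the units of the state.
- read_state(): the state, without advancing time (a new reading comes with each control period).
- camera(name): name is "scene" or "side" or "wrist"; returns a dict with "color" (400x640x3 uint8, red, green, blue), "fx", "fy", "cx", "cy" (pixels), "k1" (the pictures are not rectified: a ray, as slopes to the right and down, at radius r is drawn at 1 + k1 r^2 times it, then the intrinsics apply), "rvec" (rotation vector, rad) and "tvec" (3), from world to camera coordinates, as OpenCV has them; the wrist camera has in their place "tool_from_camera" (4x4, takes a point from camera to tool coordinates, whose origin is the TCP and whose axes are the tool frame's). Camera axes: x right, y down, z forward; pixel columns grow to the right and rows downward; lengths in mm; the calibration is good to about 2 mm. A picture is of the moment at which its call begins: read the wrist's pose just before it. There is no depth.
- job_done(): hands the job in, once; it reports no verdict.
The state is a dict: "clock": time; "q": joint angles; "joint_velocities": joint speeds; "tau": joint torques, N m; "ee_pos": TCP position; "eef_rot": TCP orientation; "contact_force": force on the tool from outside, world axes, zero at the start; "moment": the same for the moment, N m; "grip_width": opening from 0.0 (shut) to 1.0 (fully open).
Only numpy, scipy, OpenCV 4.12 (cv2) and the standard library are available. Lean on these libraries where they do the work, as an engineer would, in place of code of your own. Each camera call takes 0.05 s, during which the arm holds its last target.

## Working session

There is one attempt and no reset: what is moved stays moved. The work goes in short steps, Python scripts to look and compute and a tool call to move; the robot and the scene stay as the last step left them, time stands still between calls to the robot, and variables do not carry over. Pictures are saved under pics/ and viewed, and the job is handed in when it is done.

Besides the shell and the picture viewer there is one more tool, called after "Request:" as name([rows], argument=value, ...), one row to a line, values as JSON. jog_arm: Moves the arm, as the interface text tells. Its arguments: {"type":"object","properties":{"travel":{"type":"array","items":{"type":"array","items":{"type":"number"}}},"spin":{"type":"array","items":{"type":"number"}},"fingers":{"type":"array","items":{"type":"number"}},"squeeze":{"type":"number"}},"required":["travel","spin","fingers"]}

```bash
mkdir -p pics; ls; python3 - <<'E'
from rig import *
import cv2
s=read_state();print(s)
for n in("scene","side","wrist"):
    c=camera(n);cv2.imwrite(f"pics/{n}0.png",c["color"][:,:,::-1]);print({k:v for k,v in c.items() if k!="color"})
E
```

```text
pics
{'clock': 0.0, 'q': array([-1.44811678,  0.47779289,  0.02235202,  1.55643889, -0.01152078,
        1.10930301, -0.08310861]), 'joint_velocities': array([ 0.00123275,  0.00137075,  0.00114838, -0.00218596,  0.00150727,
       -0.00072474,  0.00014486]), 'tau': array([-6.75378615e-04, -5.96465242e+01,  1.60764221e+00, -2.81180942e+01,
        1.24591507e-02,  9.49209498e-03, -3.58576273e-06]), 'ee_pos': array([154.27068203, 656.48273746, 204.13613535]), 'eef_rot': array([ 0.0807738 ,  0.70243487, -0.08205498,  0.702373  ]), 'contact_force': array([-0.20371869, -0.38194971, -0.32131113]), 'moment': array([0.01821586, 0.017011  , 0.00749472]), 'grip_width': 0.9999610357017803}
{'fx': 396.0943972214591, 'fy': 396.0943972214591, 'cx': 319.00365054217707, 'cy': 198.07324081720174, 'k1': -0.09955821459033345, 'rvec': array([ 2.23894154,  0.68120626, -0.32445781]), 'tvec': array([-467.29143046, -141.75896448, 1067.45880214])}
{'fx': 434.8886538585767, 'fy': 434.8886538585767, 'cx': 313.6005545371182, 'cy': 195.46187227287894, 'k1': -0.0740823703077684, 'rvec': array([ 0.21196729, -2.77292088,  1.32297326]), 'tvec': array([579.35699569, 142.94294589, 779.41622204])}
{'fx': 286.4021808349371, 'fy': 286.4021808349371, 'cx': 320.23250940954534, 'cy': 203.68312942590552, 'k1': -0.046945161592568264, 'tool_from_camera': array([[ 2.37132301e-05, -3.12105176e-01,  9.50047556e-01,
        -1.68013851e+02],
       [ 9.99999591e-01, -8.52041887e-04, -3.04868848e-04,
         5.73782502e-01],
       [ 9.04631457e-04,  9.50047174e-01,  3.12105028e-01,
        -7.94419321e+01],
       [ 0.00000000e+00,  0.00000000e+00,  0.00000000e+00,
         1.00000000e+00]])}
```

View pics/scene0.png

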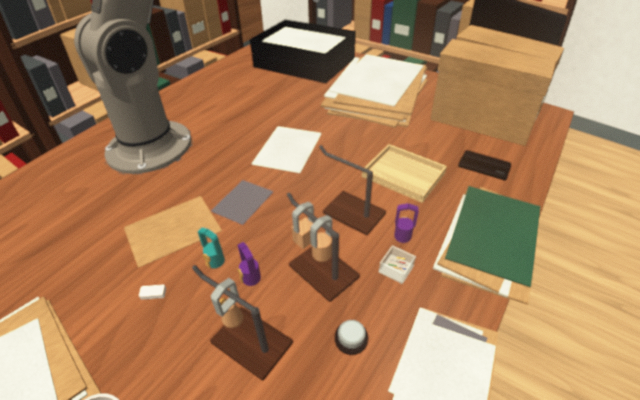

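View pics/side0.png

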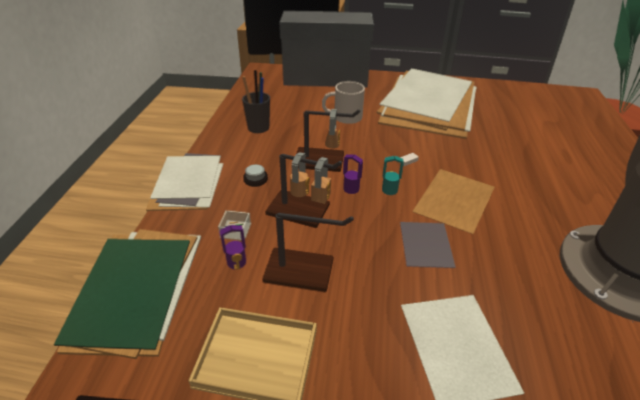

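View pics/wrist0.png

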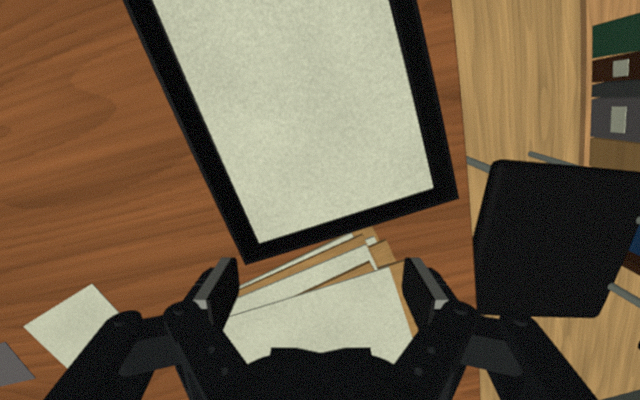

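The scene view shows the empty hook with its post top at about (369,172). The two-key stand is in the middle, with keys at (303,222) and (321,240), and the tray is at (404,171). I'll zoom in next for correspondences.

```bash
cat > h.py <<'E'
import numpy as np, cv2
from rig import *
def K(c): return np.array([[c["fx"],0,c["cx"]],[0,c["fy"],c["cy"]],[0,0,1.]])
def RT(c,s=None):
    if "rvec" in c:
        return cv2.Rodrigues(np.array(c["rvec"]))[0],np.array(c["tvec"],float)
    from scipy.spatial.transform import Rotation as Ro
    Rt=Ro.from_quat(s["eef_rot"]).as_matrix(); T=c["tool_from_camera"]
    Rw=Rt@T[:3,:3]; p=Rt@T[:3,3]+s["ee_pos"]
    return Rw.T,-Rw.T@p
def ray(c,uv,s=None):
    R,t=RT(c,s)
    xd=(uv[0]-c["cx"])/c["fx"];yd=(uv[1]-c["cy"])/c["fy"]
    x=cv2.undistortPoints(np.array([[uv]],float),K(c),np.array([c["k1"],0,0,0,0.]),None,None).ravel()
    d=R.T@np.array([x[0],x[1],1]);return -R.T@t,d/np.linalg.norm(d)
def plane(r,z): o,d=r;return o+d*(z-o[2])/d[2]
def tri(*rs):
    A=np.zeros((3,3));b=np.zeros(3)
    for o,d in rs:
        P=np.eye(3)-np.outer(d,d);A+=P;b+=P@o
    x=np.linalg.solve(A,b)
    return x,[float(np.linalg.norm((np.eye(3)-np.outer(d,d))@(x-o))) for o,d in rs]
def proj(c,p,s=None):
    R,t=RT(c,s)
    return cv2.projectPoints(np.array([p],float).reshape(-1,1,3),cv2.Rodrigues(R)[0],t,K(c),np.array([c["k1"],0,0,0,0.]))[0].reshape(-1,2)
def crop(c,x0,y0,w,h,f,name):
    im=cv2.resize(c["color"][y0:y0+h,x0:x0+w,::-1],None,fx=f,fy=f,interpolation=cv2.INTER_CUBIC)
    step=20
    for x in range((x0//step+1)*step,x0+w,step):
        cv2.line(im,((x-x0)*f,0),((x-x0)*f,6),(0,255,255),1);cv2.putText(im,str(x),((x-x0)*f-10,18),0,.4,(0,255,255),1)
    for y in range((y0//step+1)*step,y0+h,step):
        cv2.line(im,(0,(y-y0)*f),(6,(y-y0)*f),(0,255,255),1);cv2.putText(im,str(y),(8,(y-y0)*f+4),0,.4,(0,255,255),1)
    cv2.imwrite("pics/"+name,im)
E
python3 - <<'E'
from h import *
crop(camera("scene"),270,135,180,165,4,"sc1.png")
crop(camera("side"),190,140,180,150,4,"si1.png")
E
```

```text
(no output)
```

View pics/sc1.png

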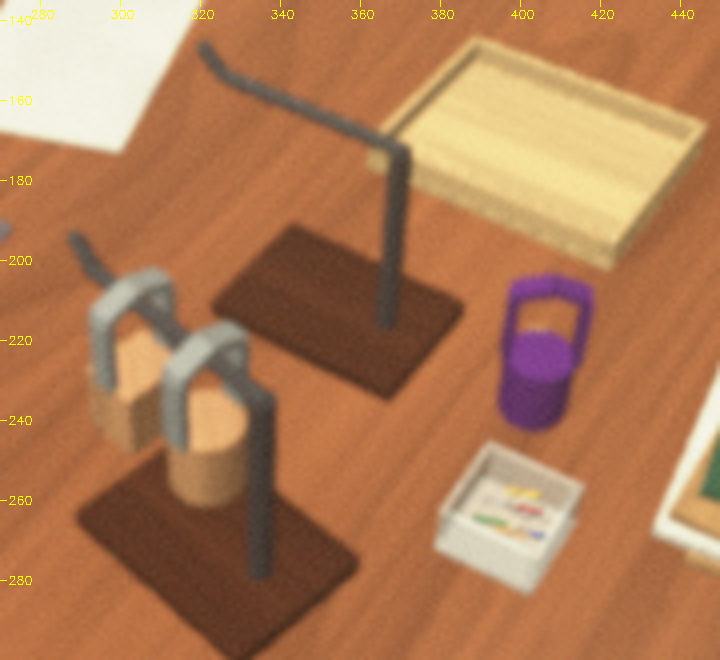

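View pics/si1.png

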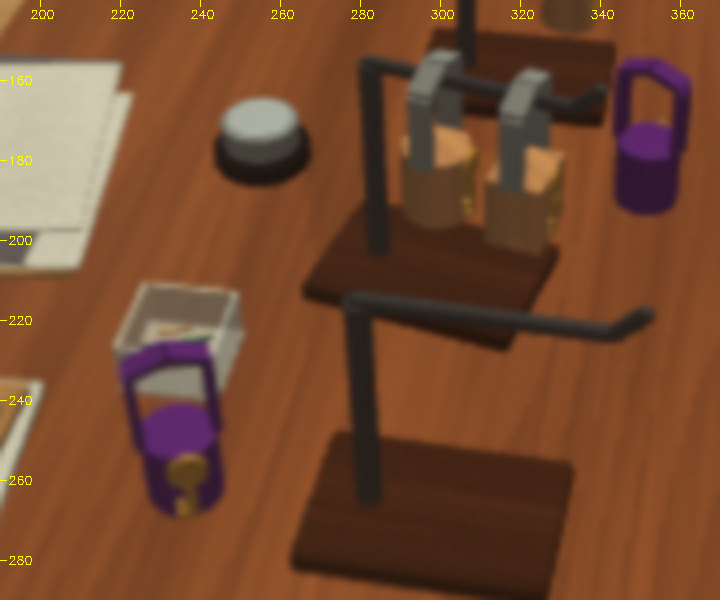

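```bash
python3 - <<'E'
from h import *
sc=camera("scene");si=camera("side")
S=lambda x,y:ray(sc,(270+x/4,135+y/4)); D=lambda x,y:ray(si,(190+x/4,140+y/4))
P={"spost":((402,150),(356,303)),"sbend":((228,78),(612,333)),"stip":((205,46),(648,313)),"sbot":((386,326),(368,502)),
"kpost":((262,395),(372,66)),"kbend":((95,272),(572,106)),"ktip":((75,236),(600,92)),"kbot":((260,576),(378,252)),
"sqtop":((133,285),(530,82)),"rdtop":((212,340),(440,64))}
for k,(a,b) in P.items(): x,e=tri(S(*a),D(*b));print(k,x.round(1),np.round(e,1))
print("spare base corners z12")
for n,a in {"A":(292,224),"B":(465,308),"C":(388,398),"Dd":(212,310)}.items(): print(n,plane(S(*a),12).round(1))
for n,a in {"A":(78,518),"C":(238,660),"B":(358,563)}.items(): print("k",n,plane(S(*a),12).round(1))
print("tray top z22")
for a in [(474,38),(706,126),(610,268),(368,160)]: print(plane(S(*a),22).round(1))
for a in [(223,310),(316,318),(298,400),(196,380)]: print("side",plane(ray(si,a),22).round(1))
E
```

```text
spost [631.5  83.4 129. ] [0.8 0.8]
sbend [527.8  86.3 129.1] [2. 2.]
stip [513.8  87.3 142.8] [1.5 1.5]
sbot [631.6  83.    8.6] [0.5 0.5]
kpost [660.3 -86.6 128.8] [0.8 0.8]
kbend [560.2 -66.5 130.2] [0.3 0.3]
ktip [547.1 -62.6 142.2] [0.3 0.3]
kbot [662.5 -89.6   8.6] [0.6 0.6]
sqtop [582.3 -70.5 137.9] [2.1 2.1]
rdtop [627.8 -79.  137.4] [3.3 3.3]
spare base corners z12
A [549.2 121.8  12. ]
B [662.4 115.   12. ]
C [659.6  36.   12. ]
Dd [549.7  39.6  12. ]
k A [ 574.6 -111.1   12. ]
k C [ 680.6 -134.5   12. ]
k B [698.2 -60.6  12. ]
tray top z22
[558.4 328.1  22. ]
[716.8 323.2  22. ]
[718.1 175.9  22. ]
[562.5 184.   22. ]
side [702.1 202.4  22. ]
side [552.8 194.   22. ]
side [557.4 328.7  22. ]
side [703.6 323.6  22. ]
```

```bash
python3 - <<'E'
from h import *
from scipy.spatial.transform import Rotation as Ro
s=read_state();R=Ro.from_quat(s["eef_rot"]).as_matrix();print(R.round(3)); print(s["clock"])
for d in(-11.7,-2):
  a=np.radians(d);y=np.array([-np.sin(a),np.cos(a)])
  c=np.degrees(np.arctan2(R[1,1],R[0,1]));print(d,c,np.degrees(np.arctan2(y[1],y[0]))-c)
E
```

```text
[[-0.     0.229  0.973]
 [-0.     0.973 -0.229]
 [-1.    -0.     0.   ]]
0.35
-11.7 76.77440785534777 1.5255921446522223
-2 76.77440785534777 11.225592144652225
```

Request:
jog_arm([
  [436, -527, 45],
  [436, -527, 45],
  [436, -527, 45],
  [436, -527, 45],
  [436, -527, 45],
  [436, -527, 45],
  [436, -527, 45],
  [436, -527, 45],
  [436, -527, 45],
  [436, -527, 45],
  [436, -527, 45],
  [436, -527, 45],
], spin=[1.5, 1.5, 1.5, 1.5, 1.5, 1.5, 1.5, 1.5, 1.5, 1.5, 1.5, 1.5], fingers=[1, 1, 1, 1, 1, 1, 1, 1, 1, 1, 1, 1])

```text
clock: 1.55
ee_pos: [537.1, 194.1, 245.0]
eef_rot: [0.072, 0.703, -0.072, 0.704]
contact_force: [-0.1, 0.2, 1.0]
grip_width: 1.001
```

Request:
jog_arm([
  [50, -60, 5],
  [50, -60, 5],
  [50, -60, 5],
  [50, -60, 5],
], spin=[0, 0, 0, 0], fingers=[1, 1, 1, 1])

```text
clock: 1.95
ee_pos: [586.0, 135.6, 249.4]
eef_rot: [0.073, 0.704, -0.073, 0.703]
contact_force: [-0.0, 0.0, 0.1]
grip_width: 0.998
```

```bash
python3 - <<'E'
from h import *
import pickle
s=read_state();c=camera("wrist");pickle.dump((s,c),open("w1.pkl","wb"));cv2.imwrite("pics/w1.png",c["color"][:,:,::-1]);print(s["ee_pos"],np.abs(s["joint_velocities"]).max())
E
```

```text
[586.03263226 135.58104895 249.35372499] 0.030843235513228776
```

Request:
jog_arm([
  [0, -50, 0],
  [0, -100, 0],
  [0, -150, 0],
  [0, -170, 0],
  [0, -170, 0],
  [0, -170, 0],
], spin=[0, 0, 0, 0, 0, 0], fingers=[1, 1, 1, 1, 1, 1])

```text
clock: 2.6
ee_pos: [585.8, -32.0, 249.4]
eef_rot: [0.072, 0.704, -0.071, 0.703]
contact_force: [0.6, 0.7, -0.3]
grip_width: 0.997
```

```bash
python3 - <<'E'
from h import *
import pickle
s=read_state();c=camera("wrist");pickle.dump((s,c),open("w2.pkl","wb"));cv2.imwrite("pics/w2.png",c["color"][:,:,::-1]);print(s["ee_pos"],np.abs(s["joint_velocities"]).max(),s["eef_rot"])
E
```

```text
[585.80786012 -31.95393962 249.42700949] 0.022514878432352146 [ 0.07191852  0.70361844 -0.07096682  0.70335804]
```

View pics/w1.png

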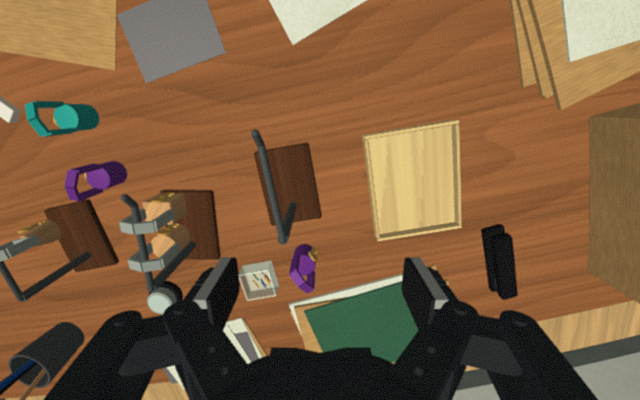

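View pics/w2.png

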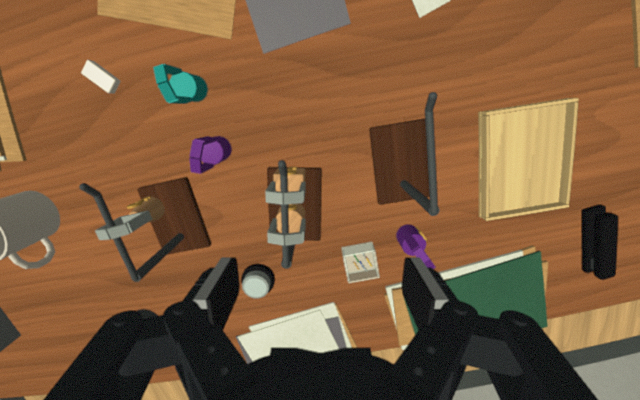

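Both wrist views show the keys, the empty hook and the tray. In w2 the keys are at (286,192) and (286,234), the spare tip is at (431,97), and the tray is around (528,160). I'll zoom in on these.

```bash
python3 - <<'E'
from h import *
import pickle
s,c=pickle.load(open("w1.pkl","rb"));crop(c,110,115,190,150,4,"w1a.png");crop(c,340,110,140,140,4,"w1t.png")
s,c=pickle.load(open("w2.pkl","rb"));crop(c,250,85,200,190,4,"w2a.png");crop(c,460,85,130,145,4,"w2t.png")
E
```

```text
(no output)
```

View pics/w1a.png

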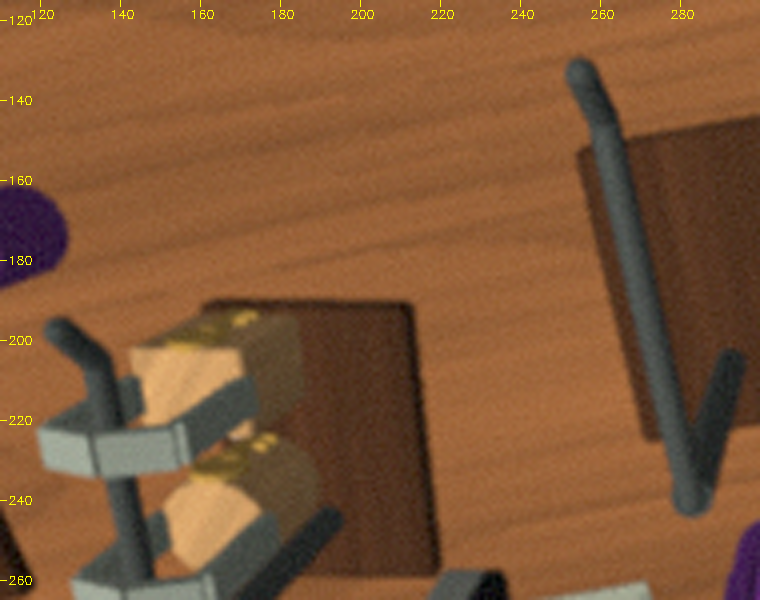

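View pics/w2a.png

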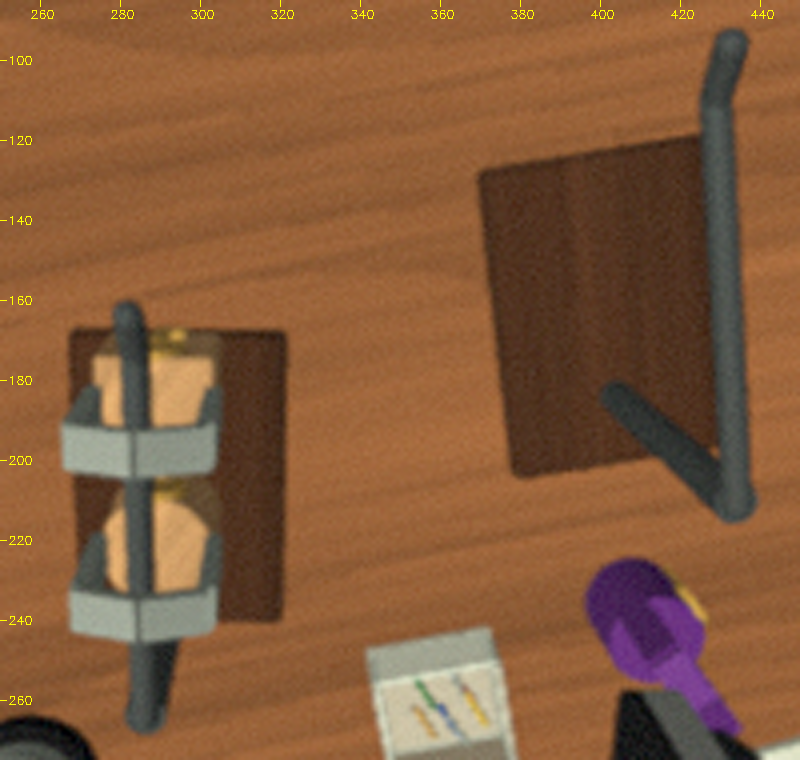

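View pics/w1t.png

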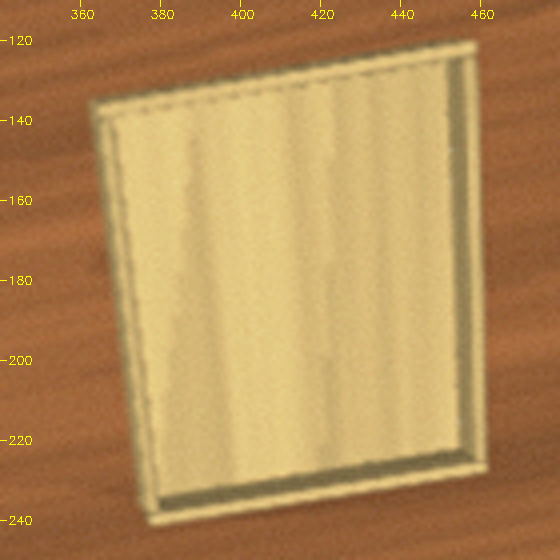

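View pics/w2t.png

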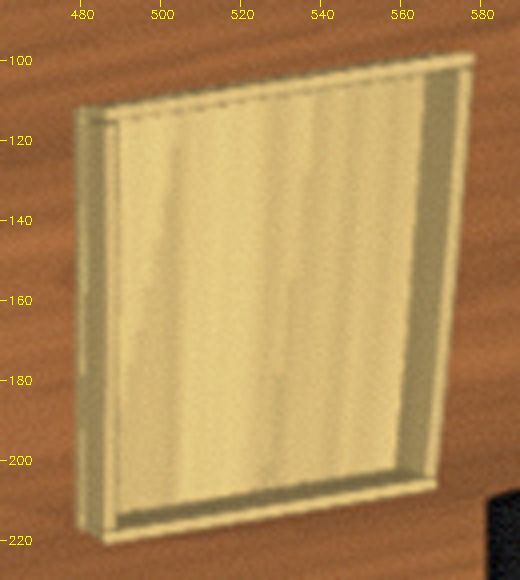

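```bash
python3 - <<'E'
from h import *
import pickle
s1,c1=pickle.load(open("w1.pkl","rb"));s2,c2=pickle.load(open("w2.pkl","rb"))
A=lambda x,y:ray(c1,(110+x/4,115+y/4),s1);B=lambda x,y:ray(c2,(250+x/4,85+y/4),s2)
AT=lambda x,y:ray(c1,(340+x/4,110+y/4),s1);BT=lambda x,y:ray(c2,(460+x/4,85+y/4),s2)
P={"spare tip":((580,70),(733,40)),"bend":((607,133),(716,105)),"post":((692,500),(735,505)),
"ktip":((58,328),(127,312)),"kbend":((100,365),(135,350)),
"sq ridge":((97,453),(134,455)),"sq L":((42,448),(64,447)),"sq R":((184,443),(216,447))}
for k,(a,b) in P.items(): x,e=tri(A(*a),B(*b));print(k,x.round(1),np.round(e,1))
for n,b in {"sq":(134,455),"rd":(136,617),"rdL":(71,611),"rdR":(217,611)}.items(): print(n,plane(B(*b),138).round(1))
print("kpost",plane(B(146,718),132).round(1))
T=[((95,103),(108,112)),((476,46),(474,57)),((486,470),(436,487)),((152,522),(105,542))]
q=[]
for a,b in T: x,e=tri(AT(*a),BT(*b));q.append(x);print("tray",x.round(1),np.round(e,1))
print(np.mean(q,0))
E
```

```text
spare tip [515.3  88.3 142.4] [0. 0.]
bend [530.9  87.8 129.4] [1. 1.]
post [634.2  83.8 128.7] [0. 0.]
ktip [548.6 -61.7 141.8] [0. 0.]
kbend [561.5 -64.3 129. ] [1.1 1.1]
sq ridge [585.  -69.7 136.9] [0.5 0.5]
sq L [581.  -87.9 132.6] [0.1 0.1]
sq R [589.1 -49.5 130. ] [0.5 0.5]
sq [585.2 -69.5 138. ]
rd [629.4 -80.  138. ]
rdL [624.2 -96.6 138. ]
rdR [632.1 -58.3 138. ]
kpost [663.1 -86.2 132. ]
tray [553.8 203.   23.6] [1.1 1.1]
tray [559.9 332.7  21.8] [0.1 0.1]
tray [715.9 326.6  23.1] [0. 0.]
tray [713.2 200.   18.9] [0.4 0.4]
[635.68937934 265.5711054   21.87801101]
```

Request:
jog_arm([
  [-2, -37, -30],
  [-2, -37, -70],
  [-2, -37, -90],
  [-2, -37, -90],
  [-2, -37, -90],
], spin=[-0.4, -0.4, -0.4, -0.4, -0.4], fingers=[1, 1, 1, 1, 1])

```text
clock: 3.15
ee_pos: [584.5, -69.1, 159.9]
eef_rot: [0.074, 0.703, -0.073, 0.703]
contact_force: [0.9, 0.5, 0.7]
grip_width: 1.003
```

```bash
cat > look.py <<'E'
from h import *
import sys,pickle
from scipy.spatial.transform import Rotation as Ro
n=sys.argv[1]
s=read_state();R=Ro.from_quat(s["eef_rot"]).as_matrix();print(s["clock"],s["ee_pos"].round(1),"yaw",np.degrees(np.arctan2(R[1,1],R[0,1]))-90,"tilt",R[2].round(4),"w",s["grip_width"],s["contact_force"].round(1))
for k in sys.argv[2:]:
    c=camera(k);pickle.dump((s,c),open(f"{n}{k}.pkl","wb"));cv2.imwrite(f"pics/{n}{k}.png",c["color"][:,:,::-1])
    if k=="scene":crop(c,270,115,180,150,4,f"{n}{k}.png")
    if k=="side":crop(c,200,130,200,150,4,f"{n}{k}.png")
E
python3 look.py g1 wrist
```

```text
3.15 [584.5 -69.1 159.9] yaw -11.949377950098494 tilt [-1.e+00  6.e-04 -2.e-04] w 1.0026375795104931 [0.9 0.5 0.7]
```

View pics/g1wrist.png

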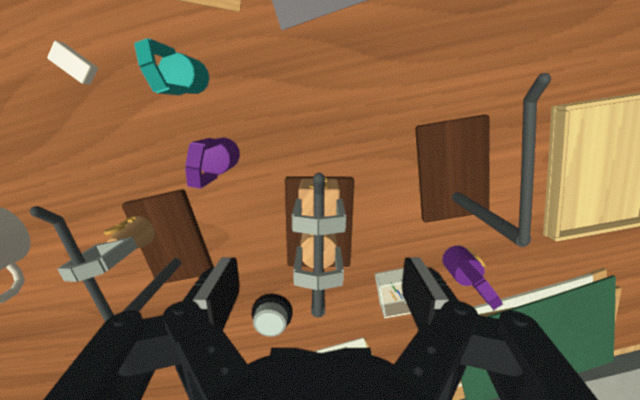

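The key strap at (319,220) is centred between the fingers. I'm descending and gripping.

Request:
jog_arm([
  [0, 0, -30],
  [0, 0, -55],
  [0, 0, -65],
  [0, 0, -65],
  [0, 0, -65],
  [0, 0, -65],
  [0, 0, -65],
  [0, 0, -65],
  [0, 0, -65],
  [0, 0, -65],
  [0, 0, -65],
], spin=[0, 0, 0, 0, 0, 0, 0, 0, 0, 0, 0], fingers=[1, 1, 1, 1, -1, -1, -1, -1, -1, -1, -1], squeeze=35)

```text
clock: 4.3
ee_pos: [585.2, -70.8, 95.7]
eef_rot: [0.075, 0.702, -0.074, 0.704]
contact_force: [-1.2, 1.2, 7.0]
grip_width: 0.449
```

```bash
python3 look.py g2 wrist side
```

```text
4.3 [585.2 -70.8  95.7] yaw -12.110438906142122 tilt [-1.      0.0011  0.0022] w 0.4488835088985719 [-1.2  1.2  7. ]
```

View pics/g2wrist.png

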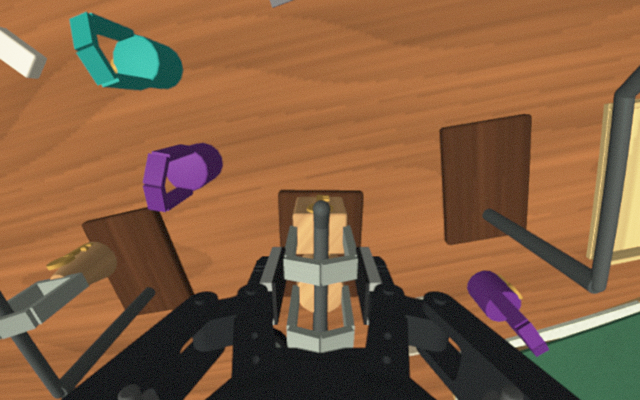

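View pics/g2side.png

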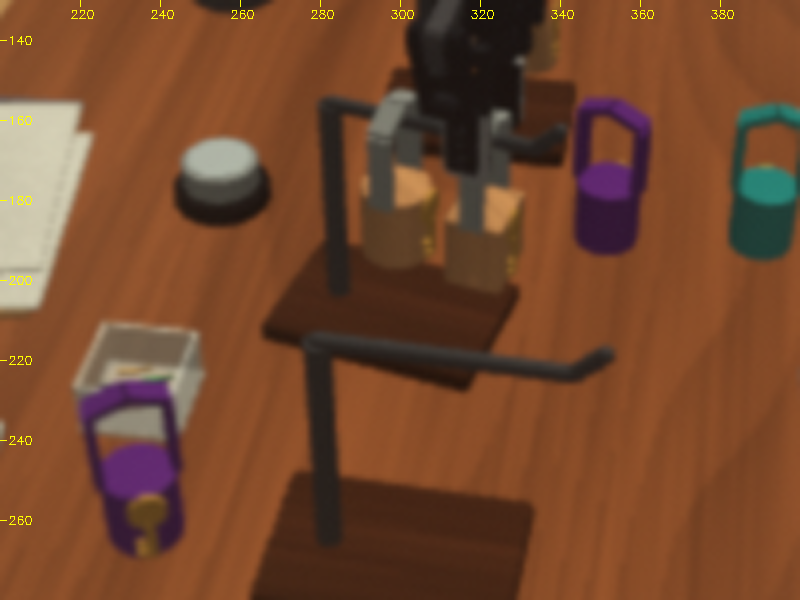

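The strap is gripped by its uprights at an opening of about 38 mm. Next I lift 20 mm and check.

Request:
jog_arm([
  [0, 0, 6],
  [0, 0, 13],
  [0, 0, 20],
  [0, 0, 20],
  [0, 0, 20],
], spin=[0, 0, 0, 0, 0], fingers=[-1, -1, -1, -1, -1])

```text
clock: 4.9
ee_pos: [584.1, -71.3, 114.7]
eef_rot: [0.075, 0.703, -0.075, 0.703]
contact_force: [0.0, -0.2, -1.3]
grip_width: 0.448
```

```bash
python3 look.py g3 wrist side
```

```text
4.9 [584.1 -71.3 114.7] yaw -12.128878299025615 tilt [-1.e+00  1.e-04  3.e-04] w 0.4483557874800026 [ 0.  -0.2 -1.3]
```

View pics/g3side.png

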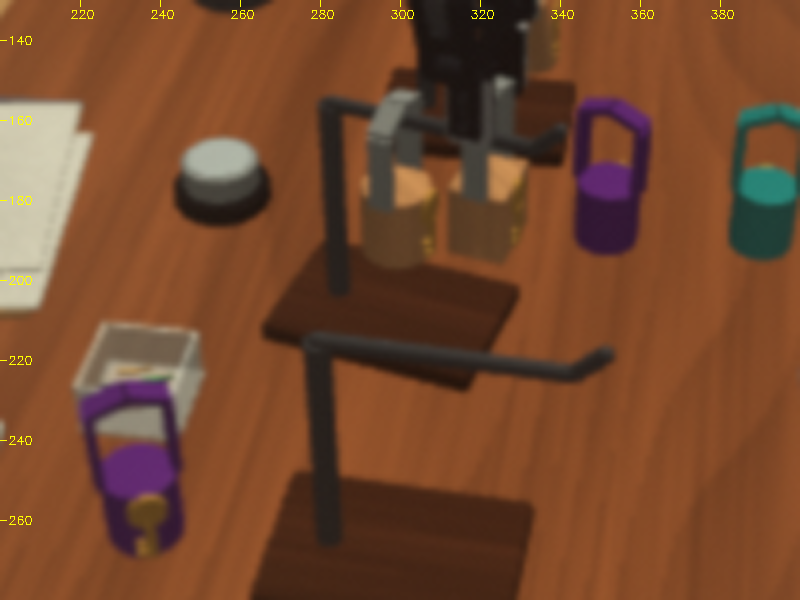

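View pics/g3wrist.png

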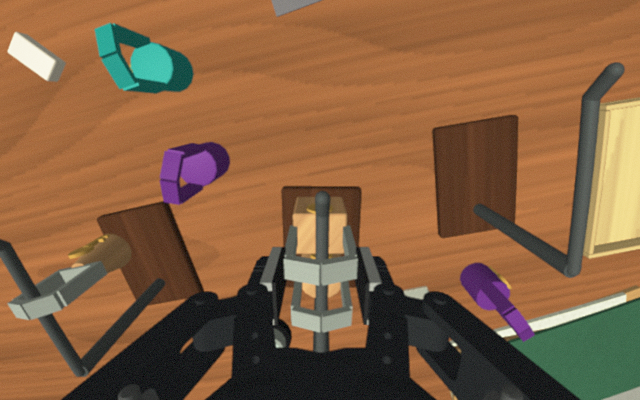

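Lifted cleanly. Now I draw it out along the hook, about 70 mm at yaw -12°, and 4 mm higher.

Request:
jog_arm([
  [0, 1, 4],
  [-14, 4, 4],
  [-29, 7, 4],
  [-44, 10, 4],
  [-59, 13, 4],
  [-74, 17, 4],
  [-88, 20, 4],
  [-88, 20, 4],
  [-88, 20, 4],
], spin=[0, 0, 0, 0, 0, 0, 0, 0, 0], fingers=[-1, -1, -1, -1, -1, -1, -1, -1, -1])

```text
clock: 5.9
ee_pos: [496.7, -51.1, 118.8]
eef_rot: [0.075, 0.703, -0.075, 0.704]
contact_force: [-0.1, -0.1, -1.2]
grip_width: 0.447
```

```bash
python3 look.py g4 wrist side
```

```text
5.9 [496.7 -51.1 118.8] yaw -12.10832382426527 tilt [-1.e+00  3.e-04  9.e-04] w 0.4465433952876874 [-0.1 -0.1 -1.2]
```

View pics/g4side.png

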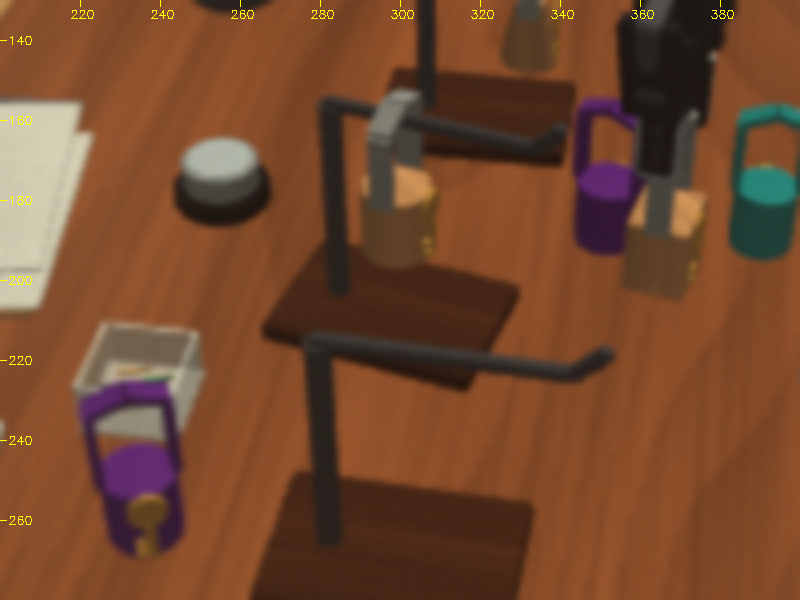

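View pics/g4wrist.png

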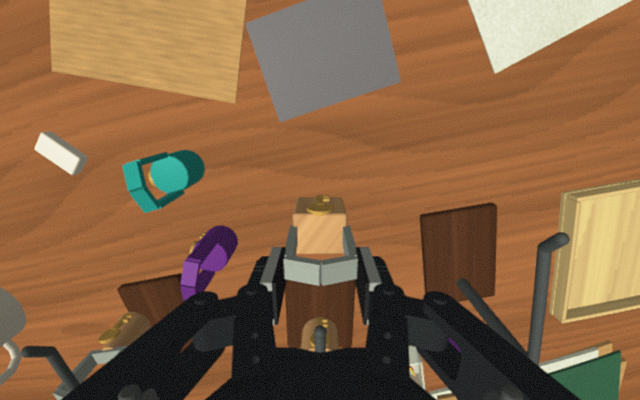

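The square key is clear of its hook. Now I go in front of the spare hook's tip, spinning +10°.

Request:
jog_arm([
  [-17, 20, 0],
  [-17, 55, 0],
  [-17, 95, 0],
  [-17, 125, 0],
  [-17, 140, 0],
  [-17, 140, 0],
  [-17, 140, 0],
  [-17, 140, 0],
], spin=[2, 4, 7, 10, 10, 10, 10, 10], fingers=[-1, -1, -1, -1, -1, -1, -1, -1])

```text
clock: 6.8
ee_pos: [479.3, 87.3, 118.4]
eef_rot: [0.014, 0.707, -0.014, 0.707]
contact_force: [0.2, 0.4, -0.8]
grip_width: 0.447
```

```bash
python3 look.py g5 wrist side scene
```

```text
6.8 [479.3  87.3 118.4] yaw -2.250516005659847 tilt [-1.e+00 -7.e-04 -0.e+00] w 0.44680924339875283 [ 0.2  0.4 -0.8]
```

View pics/g5side.png

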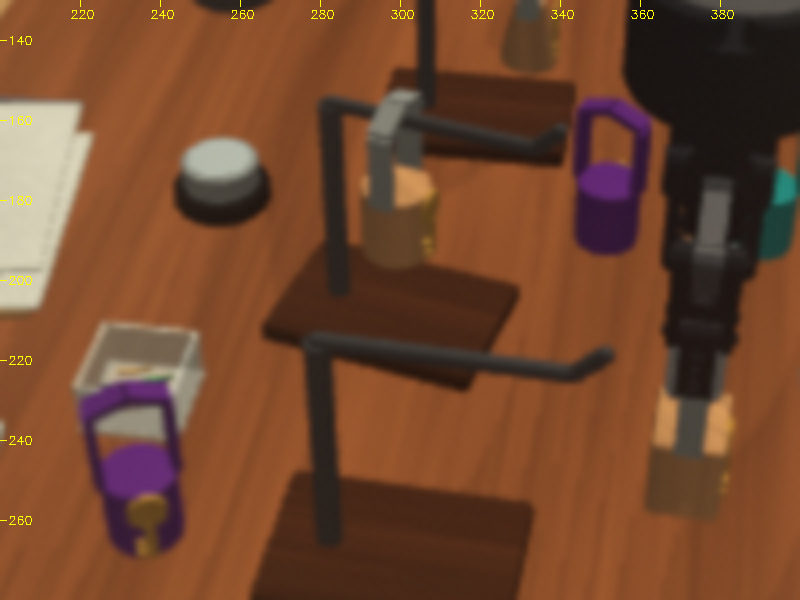

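View pics/g5wrist.png

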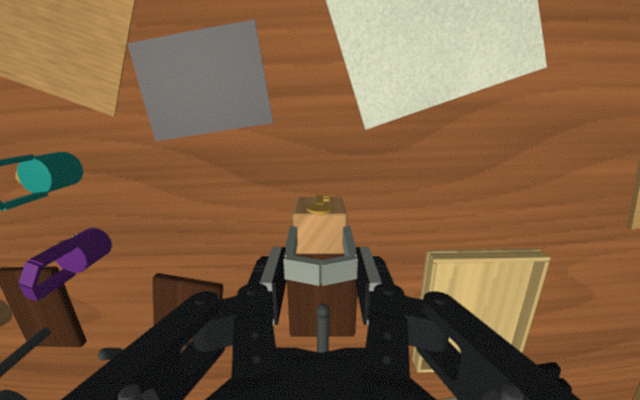

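View pics/g5scene.png

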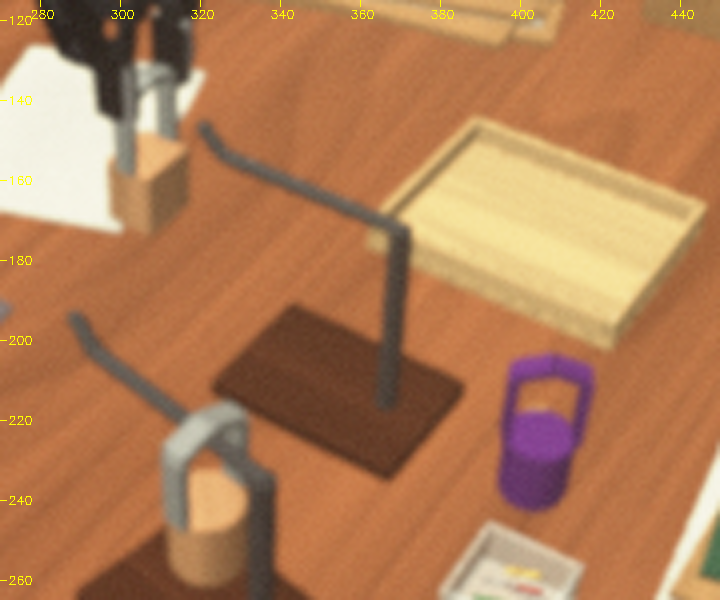

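The spare prong at (322,310) lines up with the loop centre at (320,270), about 1 mm off laterally. Threading on now.

Request:
jog_arm([
  [15, 1, 0],
  [32, 0, 0],
  [48, 0, 0],
  [64, -1, 0],
  [80, -1, 0],
  [94, -2, 0],
  [94, -2, 0],
  [94, -2, 0],
], spin=[0, 0, 0, 0, 0, 0, 0, 0], fingers=[-1, -1, -1, -1, -1, -1, -1, -1])

```text
clock: 7.75
ee_pos: [572.5, 86.2, 118.2]
eef_rot: [0.013, 0.707, -0.014, 0.707]
contact_force: [-0.2, 0.7, -1.5]
grip_width: 0.45
```

```bash
python3 look.py g6 wrist side scene
```

```text
7.75 [572.5  86.2 118.2] yaw -2.178440395802866 tilt [-1.e+00 -4.e-04 -1.e-03] w 0.4504886850504895 [-0.2  0.7 -1.5]
```

View pics/g6side.png

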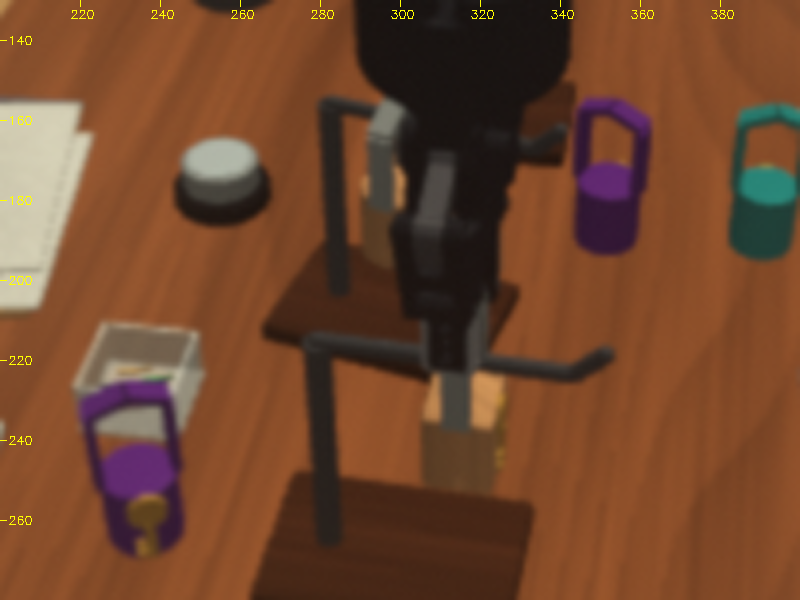

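View pics/g6wrist.png

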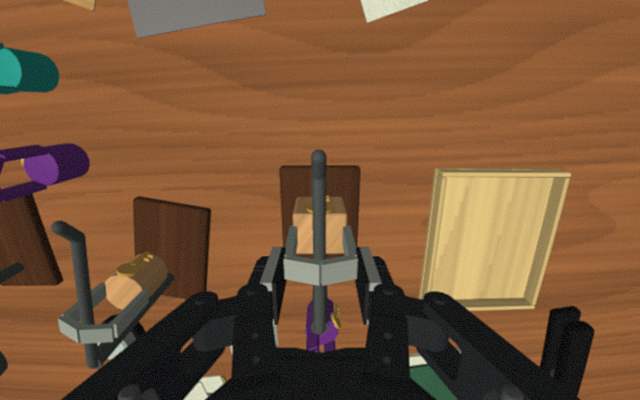

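The loop is threaded with the prong at its centre. I lower it slowly onto the prong, with force feedback before release.

Request:
jog_arm([
  [0, 0, -7],
  [0, 0, -14],
  [0, 0, -19],
  [0, 0, -22],
  [0, 0, -22],
  [0, 0, -22],
], spin=[0, 0, 0, 0, 0, 0], fingers=[-1, -1, -1, -1, -1, -1])

```text
clock: 8.5
ee_pos: [573.0, 86.7, 96.4]
eef_rot: [0.013, 0.707, -0.013, 0.707]
contact_force: [-0.4, 0.2, -1.4]
grip_width: 0.45
```

Request:
jog_arm([
  [0, 0, -1],
  [0, 0, -2],
  [0, 0, -2],
], spin=[0, 0, 0], fingers=[-1, -1, -1])

```text
clock: 8.8
ee_pos: [573.3, 86.7, 95.9]
eef_rot: [0.013, 0.707, -0.013, 0.707]
contact_force: [-4.6, -1.4, 13.5]
grip_width: 0.45
```

Contact is made, so the key is resting on the prong. I raise 1 mm, release and watch.

Request:
jog_arm([
  [0, 0, 1],
  [0, 0, 1],
  [0, 0, 1],
  [0, 0, 1],
  [0, 0, 1],
  [0, 0, 1],
  [0, 0, 1],
  [0, 0, 1],
], spin=[0, 0, 0, 0, 0, 0, 0, 0], fingers=[-1, -0.05, 0.05, 0.2, 0.5, 1, 1, 1])

```text
clock: 9.6
ee_pos: [573.1, 86.8, 95.5]
eef_rot: [0.013, 0.707, -0.013, 0.707]
contact_force: [-0.5, 0.7, -1.2]
grip_width: 0.998
```

Request:
jog_arm([
  [0, 0, 30],
  [0, 0, 70],
  [0, 0, 110],
  [0, 0, 110],
  [0, 0, 110],
], spin=[0, 0, 0, 0, 0], fingers=[1, 1, 1, 1, 1])

```text
clock: 10.1
ee_pos: [573.6, 87.0, 206.4]
eef_rot: [0.013, 0.706, -0.013, 0.708]
contact_force: [-0.7, -0.4, -1.0]
grip_width: 0.999
```

```bash
python3 look.py g7 wrist side scene
```

```text
10.1 [573.6  87.  206.4] yaw -2.12373843486246 tilt [-1.     0.001  0.002] w 0.9986308919709965 [-0.7 -0.4 -1. ]
```

View pics/g7side.png

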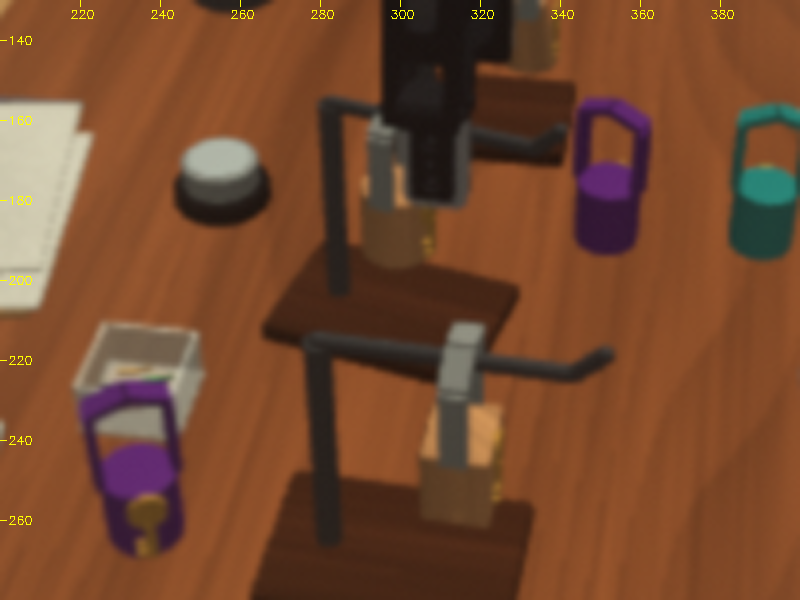

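View pics/g7wrist.png

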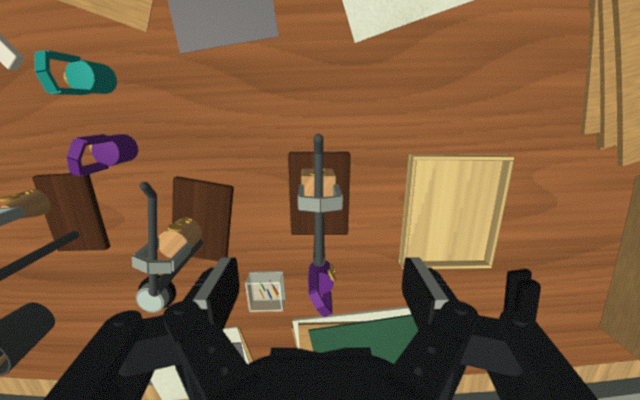

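View pics/g7scene.png

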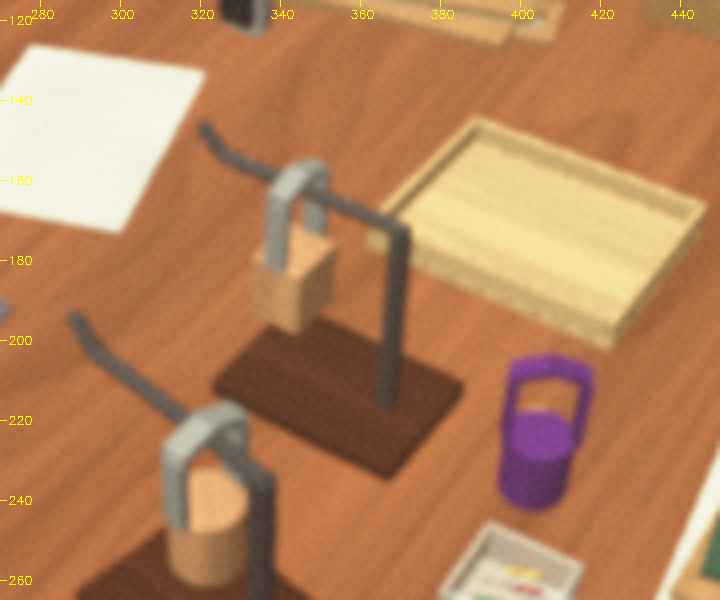

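The square key hangs on the spare hook, clear of the gripper. Next is the round key, estimated at (628,-79).

Request:
jog_arm([
  [14, -40, 0],
  [28, -85, 0],
  [42, -130, 0],
  [54, -166, 0],
  [54, -166, -20],
  [54, -166, -46],
  [54, -166, -46],
  [54, -166, -46],
], spin=[-2, -5, -8, -9.8, -9.8, -9.8, -9.8, -9.8], fingers=[1, 1, 1, 1, 1, 1, 1, 1])

```text
clock: 11.05
ee_pos: [626.3, -79.0, 158.5]
eef_rot: [0.073, 0.704, -0.074, 0.702]
contact_force: [-0.2, 0.6, 0.2]
grip_width: 0.998
```

```bash
python3 look.py r1 wrist
```

```text
11.05 [626.3 -79.  158.5] yaw -11.909479147866236 tilt [-1.0e+00 -7.0e-04 -2.6e-03] w 0.9983045900325692 [-0.2  0.6  0.2]
```

View pics/r1wrist.png

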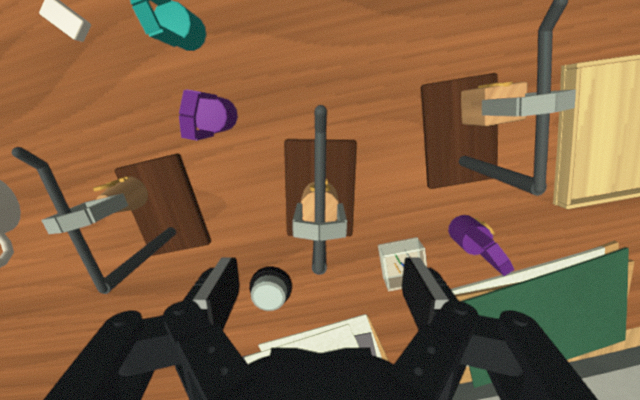

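```bash
python3 - <<'E'
from h import *
import pickle
s,c=pickle.load(open("r1wrist.pkl","rb"));crop(c,270,90,100,190,4,"r1z.png")
for uv in[(319.5,229),(293,229),(346,227),(319.5,270)]:print(plane(ray(c,uv,s),138).round(1))
s,c=pickle.load(open("g1wrist.pkl","rb"))
print("g1",plane(ray(c,(319,220),s),138).round(1))
E
```

```text
[627.7 -79.3 138. ]
[623.8 -97.9 138. ]
[630.1 -60.5 138. ]
[660.4 -86.3 138. ]
g1 [579.7 -68.5 138. ]
```

View pics/r1z.png

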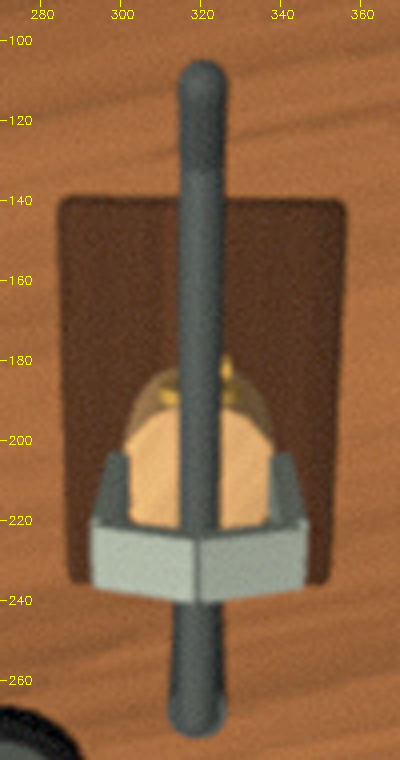

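The round key's strap is centred at (319,231), which puts it at about (629,-79.5). I'm descending and gripping.

Request:
jog_arm([
  [2, 0, -30],
  [2, 0, -52],
  [2, 0, -62],
  [2, 0, -62],
  [2, 0, -62],
  [2, 0, -62],
  [2, 0, -62],
  [2, 0, -62],
  [2, 0, -62],
  [2, 0, -62],
  [2, 0, -62],
], spin=[0, 0, 0, 0, 0, 0, 0, 0, 0, 0, 0], fingers=[1, 1, 1, 1, -1, -1, -1, -1, -1, -1, -1], squeeze=35)

```text
clock: 12.2
ee_pos: [629.9, -79.9, 98.7]
eef_rot: [0.074, 0.703, -0.074, 0.704]
contact_force: [-0.4, -1.5, 6.4]
grip_width: 0.438
```

Request:
jog_arm([
  [0, 0, 6],
  [0, 0, 13],
  [0, 0, 20],
  [0, 0, 23],
  [0, 0, 23],
], spin=[0, 0, 0, 0, 0], fingers=[-1, -1, -1, -1, -1])

```text
clock: 12.7
ee_pos: [629.4, -79.1, 121.2]
eef_rot: [0.073, 0.703, -0.073, 0.704]
contact_force: [-0.2, -0.1, -1.1]
grip_width: 0.441
```

```bash
python3 look.py r2 wrist side
```

```text
12.7 [629.4 -79.1 121.2] yaw -11.917561289125189 tilt [-1.e+00  3.e-04  1.e-03] w 0.4408139155068056 [-0.2 -0.1 -1.1]
```

View pics/r2wrist.png

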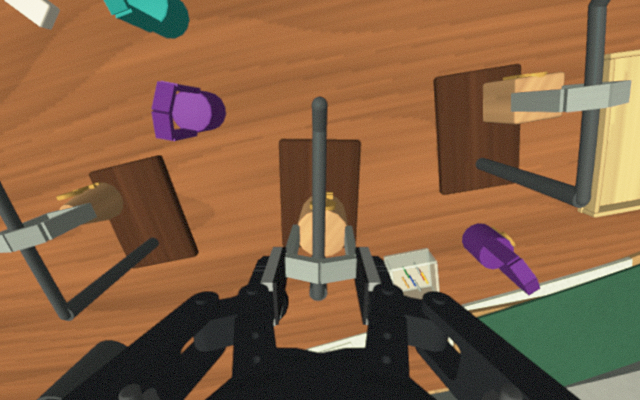

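View pics/r2side.png

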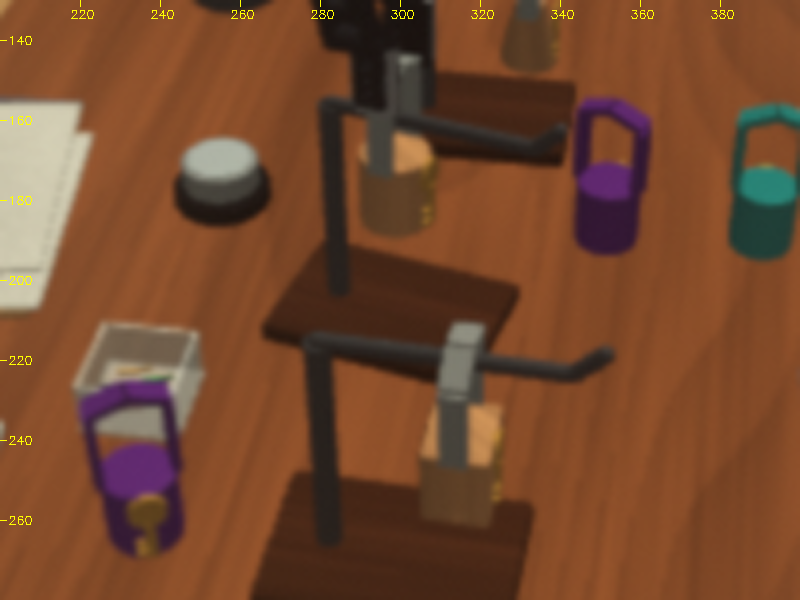

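The round key is lifted and level. Now I draw it out along the prong, about 132 mm.

Request:
jog_arm([
  [-12, 2, 0],
  [-28, 6, 0],
  [-45, 9, 0],
  [-62, 13, 0],
  [-79, 16, 0],
  [-96, 20, 0],
  [-113, 24, 0],
  [-129, 27, 0],
  [-129, 27, 0],
  [-129, 27, 0],
], spin=[0, 0, 0, 0, 0, 0, 0, 0, 0, 0], fingers=[-1, -1, -1, -1, -1, -1, -1, -1, -1, -1])

```text
clock: 13.8
ee_pos: [500.4, -52.1, 120.6]
eef_rot: [0.073, 0.703, -0.073, 0.703]
contact_force: [0.8, -0.7, -1.2]
grip_width: 0.44
```

```bash
python3 look.py r3 wrist side
```

```text
13.8 [500.4 -52.1 120.6] yaw -11.913850424754102 tilt [-1.e+00  2.e-04  5.e-04] w 0.4397022157575446 [ 0.8 -0.7 -1.2]
```

View pics/r3wrist.png

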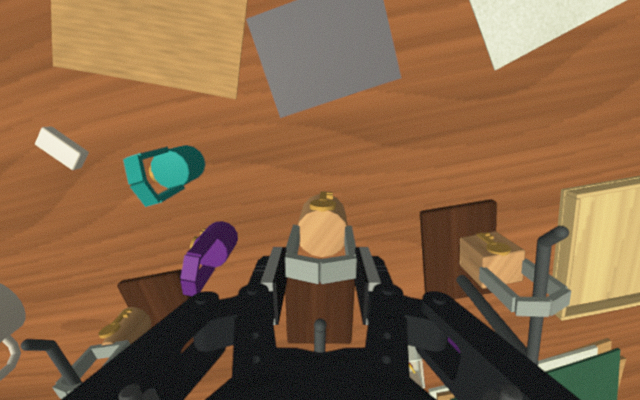

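View pics/r3side.png

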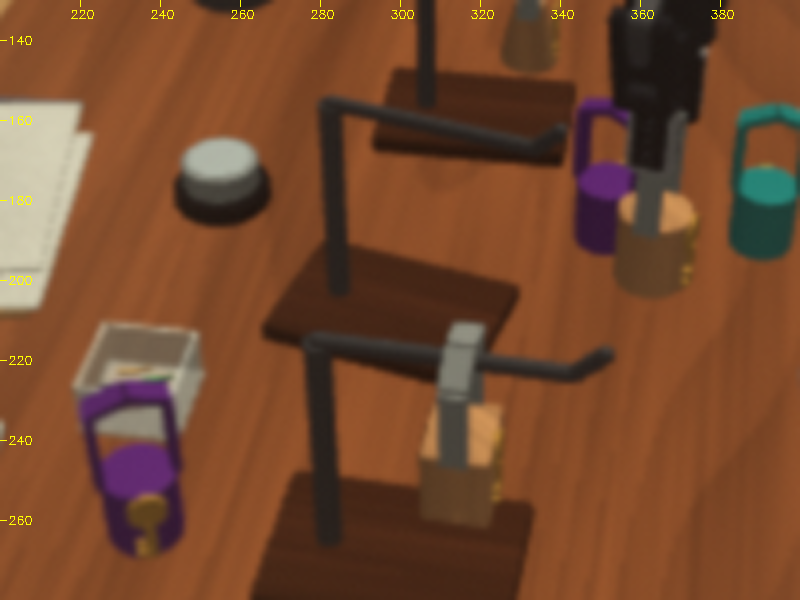

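Free of the hook. I raise 100 mm and carry it over to the tray centre at about (635,265).

Request:
jog_arm([
  [0, 0, 30],
  [0, 0, 70],
  [0, 20, 100],
  [15, 55, 100],
  [32, 95, 100],
  [49, 135, 100],
  [66, 175, 100],
  [83, 215, 100],
  [100, 255, 100],
  [117, 290, 100],
  [134, 316, 100],
  [134, 316, 100],
], spin=[0, 0, 1, 3, 5, 7, 9, 10, 10, 10, 10, 10], fingers=[-1, -1, -1, -1, -1, -1, -1, -1, -1, -1, -1, -1])

```text
clock: 15.1
ee_pos: [635.0, 269.7, 219.1]
eef_rot: [0.01, 0.707, -0.009, 0.707]
contact_force: [-0.5, 0.1, -0.2]
grip_width: 0.445
```

Request:
jog_arm([
  [0, 0, -40],
  [0, 0, -80],
  [0, 0, -115],
  [0, 0, -130],
  [0, 0, -130],
  [0, 0, -130],
], spin=[0, 0, 0, 0, 0, 0], fingers=[-1, -1, -1, -1, -1, -1])

```text
clock: 15.7
ee_pos: [635.3, 263.8, 91.9]
eef_rot: [0.012, 0.706, -0.012, 0.708]
contact_force: [0.8, -0.2, -1.1]
grip_width: 0.439
```

```bash
python3 look.py r4 wrist side; python3 - <<'E'
from h import *
import pickle
s,c=pickle.load(open("r4side.pkl","rb"));crop(c,170,220,190,150,4,"r4side2.png")
E
```

```text
15.7 [635.3 263.8  91.9] yaw -1.9511146522997933 tilt [-1.0e+00  7.0e-04  1.8e-03] w 0.4386905857356231 [ 0.8 -0.2 -1.1]
```

View pics/r4wrist.png

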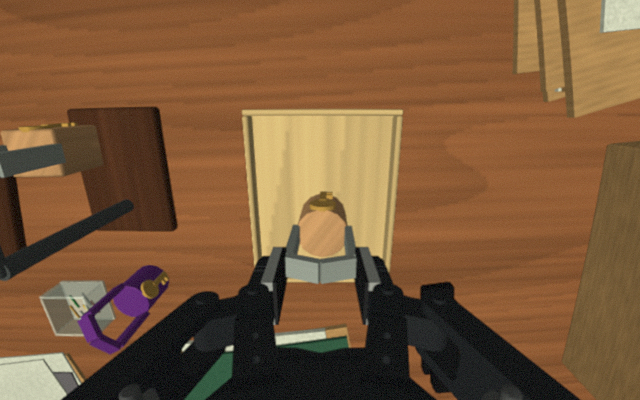

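View pics/r4side2.png

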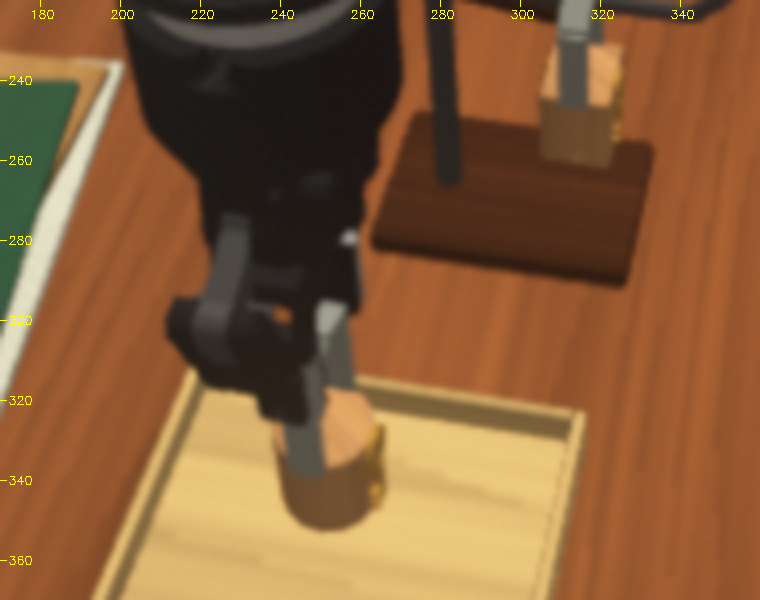

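The key is over the tray centre, with its underside at roughly 43 mm. I lower it in stages.

Request:
jog_arm([
  [0, 0, -15],
  [0, 0, -27],
  [0, 0, -34],
  [0, 0, -34],
  [0, 0, -34],
], spin=[0, 0, 0, 0, 0], fingers=[-1, -1, -1, -1, -1])

```text
clock: 16.3
ee_pos: [633.9, 263.7, 56.2]
eef_rot: [0.012, 0.707, -0.012, 0.707]
contact_force: [0.2, 0.1, -0.7]
grip_width: 0.44
```

Request:
jog_arm([
  [0, 0, -1],
  [0, 0, -2],
  [0, 0, -2],
], spin=[0, 0, 0], fingers=[-1, -1, -1])

```text
clock: 16.6
ee_pos: [634.0, 263.8, 54.5]
eef_rot: [0.012, 0.707, -0.012, 0.707]
contact_force: [0.2, 0.3, -0.5]
grip_width: 0.439
```

Request:
jog_arm([
  [0, 0, -1],
  [0, 0, -1],
  [0, 0, -1],
], spin=[0, 0, 0], fingers=[-1, -1, -1])

```text
clock: 16.9
ee_pos: [634.6, 264.0, 54.3]
eef_rot: [0.012, 0.707, -0.012, 0.707]
contact_force: [-0.7, 0.2, 3.8]
grip_width: 0.439
```

```bash
python3 look.py r5 wrist side; python3 - <<'E'
from h import *
import pickle
s,c=pickle.load(open("r5side.pkl","rb"));crop(c,170,250,190,150,4,"r5side2.png")
E
```

```text
16.9 [634.6 264.   54.3] yaw -1.928998970796414 tilt [-1.0e+00  6.0e-04  1.2e-03] w 0.4389481766015402 [-0.7  0.2  3.8]
```

View pics/r5side2.png

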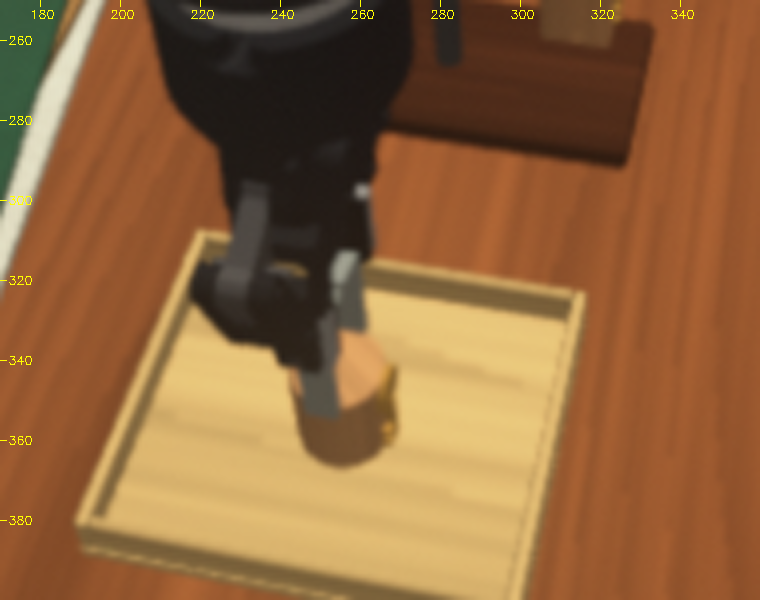

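It touches the tray floor at about 4 N. Releasing gently.

Request:
jog_arm([
  [0, 0, 0],
  [0, 0, 0],
  [0, 0, 0],
  [0, 0, 0],
  [0, 0, 0],
  [0, 0, 0],
  [0, 0, 0],
  [0, 0, 0],
], spin=[0, 0, 0, 0, 0, 0, 0, 0], fingers=[-0.08, -0.03, 0.05, 0.2, 0.5, 1, 1, 1])

```text
clock: 17.8
ee_pos: [634.0, 263.8, 53.4]
eef_rot: [0.012, 0.707, -0.012, 0.707]
contact_force: [0.1, -0.8, -0.1]
grip_width: 0.999
```

Request:
jog_arm([
  [0, 0, 20],
  [0, 0, 60],
  [0, 0, 105],
  [0, 0, 150],
  [0, 0, 150],
  [0, 0, 150],
], spin=[0, 0, 0, 0, 0, 0], fingers=[1, 1, 1, 1, 1, 1])

```text
clock: 18.4
ee_pos: [634.7, 264.1, 205.0]
eef_rot: [0.012, 0.706, -0.011, 0.708]
contact_force: [0.1, 0.6, -0.2]
grip_width: 1.002
```

```bash
python3 look.py r6 wrist side scene; python3 - <<'E'
from h import *
import pickle
s,c=pickle.load(open("r6side.pkl","rb"));crop(c,170,200,200,200,3,"r6side2.png")
E
```

```text
18.4 [634.7 264.1 205. ] yaw -1.9267596691530713 tilt [-1.      0.0016  0.0024] w 1.0020951364398323 [ 0.1  0.6 -0.2]
```

View pics/r6side2.png

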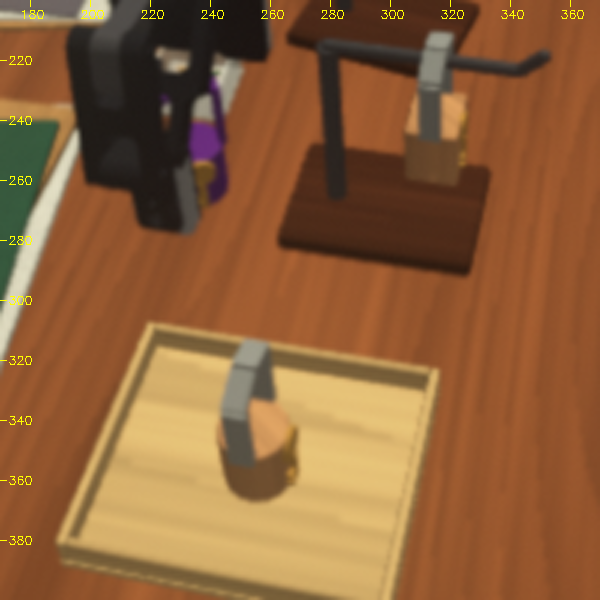

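View pics/r6wrist.png

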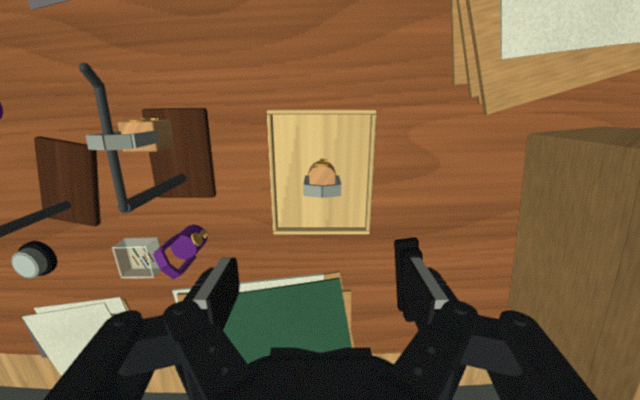

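View pics/r6scene.png

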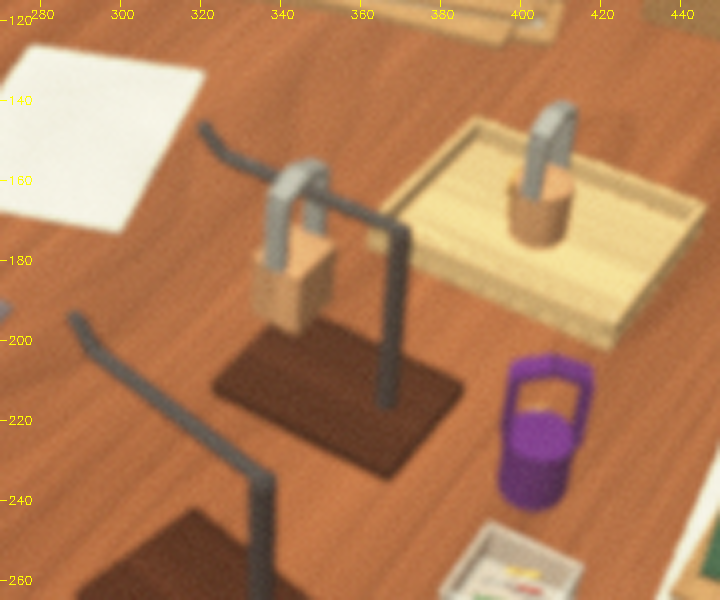

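The round key stands in the tray: strap at (322,187) in the wrist view and (405,165) in the scene. The square key hangs on the spare prong. I'll check both numerically.

```bash
python3 - <<'E'
from h import *
import pickle
s,w=pickle.load(open("r6wrist.pkl","rb"));_,a=pickle.load(open("r6side.pkl","rb"));_,b=pickle.load(open("r6scene.pkl","rb"))
A=lambda x,y:ray(a,(170+x/3,200+y/3));B=lambda x,y:ray(b,(270+x/4,115+y/4))
print("round top",tri(ray(w,(322,188),s),A(247,356),B(553,118)))
print("sq top",tri(ray(w,(123,140),s),A(437,48),B(302,172)))
print("round axis from top, plane z94 wrist",plane(ray(w,(322,188),s),94))
# fob bottom centre of round in scene/side, floor z5
print("round base side/scene",plane(A(258,478),5).round(1),plane(B(538,232),5).round(1))
E
```

```text
round top (array([632.72544363, 262.55641874,  92.07397396]), [4.206993820710435, 4.048020460381566, 2.6800569776194214])
sq top (array([571.07222514,  92.56646602, 134.92788504]), [7.9164784094892315, 7.818599376490791, 1.7566569375364167])
round axis from top, plane z94 wrist [630.72626187 266.5184248   94.        ]
round base side/scene [632.2 269.1   5. ] [635.3 265.2   5. ]
```

```bash
python3 - <<'E'
from h import *
import pickle
s,w=pickle.load(open("r6wrist.pkl","rb"));_,b=pickle.load(open("r6scene.pkl","rb"))
print("sq",tri(ray(w,(110,142),s),ray(b,(270+300/4,115+170/4))))
job_done(); print(read_state()["clock"])
E
```

```text
sq (array([571.9180693 ,  90.12989562, 135.63808543]), [1.2815726782994354, 1.2815726782992591])
the job is handed in; nothing more can be done
the job is handed in; nothing more can be done
```

I moved the square-fob key to the empty hook, set the round-fob key down upright in the tray, and handed the job in. The clock read 18.4 s at the last picture, against the 69 s limit.

**Square key:** I lifted it off over the bent tip, threaded it onto the spare hook, touched it down at about 13 N and released it. It hung untouched in every later picture. Its strap top measured about (572, 90, 136) mm, which is roughly 4 mm sideways from the prong axis and about 60 mm out from the post.

**Round key:** I drew it off its hook, lowered it to the tray floor until it touched at about 4 N, and released it. Its base measured about (634, 267) mm and its top about (632, 264, 92) mm. That puts it near the tray centre at (635, 265) and within a few degrees of vertical.

**What disagreed:** My first triangulation of the square key was off by 8 mm between views because I picked the wrong wrist-camera pixel. A better pick agreed to 1.3 mm. The round key's three views agreed only to about 4 mm, because the points were picked by hand.

The gripper was open and about 150 mm above the tray at the end, touching nothing. The highest force I read was about 14 N, and I did not touch the purple or turquoise keys. I measured no speeds for either key; they simply looked at rest in the pictures.

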